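# Open the shutter slide of a microscope light source by one click stop

## Task

The shutter slide on the microscope's light source is locked shut, its blank part over the light port. Loosen the bar-handled lock screw on top (it may have either thread: feel which way it gives), draw the slide outward by its grip until it clicks into its very next stop, then tighten the lock screw again. Leave the dish, jar and needle where they are.

Things in the scene. Friction and masses are not known exactly. Their poses are not given: they have to be found in the camera images.
- lamp: LED light source, fixed to the bench: white case 165 x 150 mm, 100 mm high, at x -203 to -38 mm, y -75 to 75 mm. Origin on the bench straight below the port. x: the way the light goes, out of the port, away from the case; y: the way the slide is drawn outward; z up.
- port (a point): Centre of the light port in the plane of the slide, 66 mm above the bench, axes as the light source. It lies inside the aluminium slider head (x -38 to 16 mm, y -38 to 38 mm, top at 111 mm), from which a dark port tube 44 mm across stands out to x 42 mm.
- slide_grip (a point): Middle of the black grip of the slide, 122 mm above the bench: a block 13 mm thick (light source's x), 28 mm long (y), top at 138 mm, clear of everything from 101 mm up. It is fixed 126 mm in y from the 26 mm hole and moves only along the light source's y. Unlocked it slides with a light push; locked it has about 1 mm of play.
- slide_hole (a point): Centre of the 26 mm hole in the slide, an upright steel plate 5 mm thick, 196 mm long (y), z 36 to 96 mm. At the start the slide sits in its shut stop, this hole 36 mm short of the port; the next stop outward has it centred on the port; the one after that (36 mm on) brings a 13 mm hole. Within 3 mm of a stop a spring ball draws the slide in; it takes about 8 N to leave.
- clamp_grip (a point): Middle of the black bar handle of the lock screw, on its upright axis, 140 mm above the bench, over the slider head, 18 mm behind the slide (17 mm clear under the bar). The bar is 64 mm long (this point's y axis), 13 mm thick (x), 24 mm high. Tight, it lies along the light source's y, in line with the slide; axes as the light source's then.
- clamp_seat (a point): Where the lock screw enters the top of the head, 111 mm above the bench, axes as the light source (does not turn). From tight the screw turns one way only, which one differs from unit to unit: the wrong way stops dead after about 3 degrees of play, the right way goes stiffly (0.15 N m) to a stop at 75 degrees. The slide is free from about 50 degrees and can be locked at a stop only.
- dish: Bystander: open glass petri dish, 88 mm across, 15 mm high, on the bench in front of the port; origin under its centre.
- bottle: Bystander: amber glass jar with black cap, 56 mm across, 85 mm high; origin under its centre.
- needle: Bystander: dissecting needle with a wooden handle, 170 mm long, lying on the bench; origin on the bench below its middle.

How it is judged:
By the outcome, as a careful person would: the job done as asked, in the order asked, and still so for the second after the job is handed in, with the robot touching nothing.
It also fails if it takes over 66 s, if anything falls off the work surface, if the arm or the gripper's body presses on something with over 40 N, if the wrist force passes 120 N, or if a joint passes its speed limit or range.

## Robot

A 6-joint arm with a two-finger parallel gripper is mounted at the origin on the work surface. World frame = base frame: x ahead of the robot, y to its left, z up, the work surface at z = 0. Lengths are in m, angles in rad, forces in N, time in s.
With the tool pointing down it reaches from about 0.3 to 0.875 m from the base axis. Payload 6.4 kg.
Tool frame: the origin (TCP) lies at the very end of the fingers, on their centre line; the grasp point (between the pads) lies 19 mm behind it; z points along the fingers, y is the direction in which the jaws open and shut (so a half turn about z gives the same grasp; the last joint's range is limited). The gripper opens to 85 mm and grips with 20 to 120 N. Pads are 22 mm wide; open, the fingers measure 114 mm over their backs; the gripper's body (76 mm by 85 mm) begins 54 mm behind the grasp point. The pads swing forward as they close: fully open they stand 13 mm farther back than shut.
Start: joints at [-1.475, 0.181, 1.607, -0, 1.354, -0.206], TCP at [0.171, -0.549, 0.207] pointing down, gripper open.
Joint ranges: [-2.99, 2.99], [-0.89, 2.07], [0.3, 2.58], [-1.14, 4.28], [0, 2.63], [-3.12, 3.12]. Speed limits (rad/s): [2.57, 2.57, 3.01, 3.14, 3.14, 3.14].

## Interface

Orientations are given as a unit quaternion [w, x, y, z].
In Python, from bench import telemetry, imaging, ctrl gives the robot as it stands.
- The arm moves only by the shell command python3 -m pendant 'ROWS' [OPENING]. ROWS is JSON, a list that holds one entry, the list of rows, each a list of 6 numbers: the shift along the tool's x, y, z in units of 200 mm (1.0 is 200 mm), then the turn, a rotation vector about the tool's x, y, z in units of pi rad (1.0 is pi rad). In form: [[[tx, ty, tz, rx, ry, rz], ...]]. A call has 1 to 12 rows; each row shifts and turns the pose as measured when the row begins, along the tool's axes as they then stand; what a row does not reach is not made up. A row lasts 1/8 s, in which the tool goes at most 62.5 mm and 10.7 degrees, less where a joint would pass 70% of its speed; a pose out of reach is approached as far as the arm can. A call with a number of a shift or a turn outside -1 to 1 is refused whole. A call with a gripper value outside its range is refused whole. OPENING is the closure, from 0 (fully open) to 1 (shut), set as the call begins (- or left out, the last holds). The fingers move at their own pace and stop on an object; the grip force is fixed at half the most. Time passes only in rows, so rows that do not move let the fingers close. It gives the time, the measured TCP pose, the force and the opening at its end, in the units of the state.
- telemetry.get_obs(): the state, without advancing time (a new reading comes with each control period).
- imaging.camera(name): name is "scene" or "top" or "wrist"; returns a dict with "pixels" (400x640x3 uint8, blue, green, red), "vfov" (degrees; the focal length in pixels is half the picture's height over the tangent of half this angle, whatever the lens; pixels are square), "cx", "cy" (the principal point, pixels), "R" (3x3) and "t" (3): a world point X has camera coordinates R X + t. Camera axes: x right, y down, z forward; pixel columns grow to the right and rows downward; lengths in m; the calibration is good to about 2 mm. A picture is of the moment at which its call begins. There is no depth.
- ctrl.hand_in(): hands the job in, once; it reports no verdict.
The state is a dict: "time_s": time; "q": joint angles; "dq": joint speeds; "joint_efforts": joint torques, N m; "eef_pos": TCP position; "eef_rot": TCP orientation; "wrist_force": force on the tool from outside, world axes, zero at the start; "torque": the same for the moment, N m; "opening": opening from 0.0 (shut) to 1.0 (fully open).
Only numpy, scipy, OpenCV 4.12 (cv2) and the standard library are available. Lean on these libraries where they do the work, as an engineer would, in place of code of your own. Each camera call takes 0.05 s, during which the arm holds its last target.

## Working session

There is one attempt and no reset: what is moved stays moved. The work goes in short steps, Python scripts to look and compute and a shell command to move; the robot and the scene stay as the last step left them, time stands still between calls to the robot, and variables do not carry over. Pictures are saved under pics/ and viewed, and the job is handed in when it is done.

```bash
ls; mkdir -p pics
python3 - <<'E'
from bench import telemetry, imaging
import cv2
print(telemetry.get_obs())
for n in ["scene","top","wrist"]:
    c=imaging.camera(n); cv2.imwrite(f"pics/{n}0.png",c["pixels"]); print(n,c["vfov"],c["cx"],c["cy"],c["R"],c["t"])
E
```

```text
pics
{'time_s': 0.0, 'q': array([-1.47528214e+00,  1.81513693e-01,  1.60805349e+00, -2.33928264e-05,
        1.35375624e+00, -2.06294125e-01]), 'dq': array([-9.52849858e-05, -7.63131433e-04, -3.38530558e-04,  3.43737405e-04,
       -1.29584449e-03, -6.88323771e-04]), 'joint_efforts': array([-8.10332385e-04, -4.44880342e+01, -3.51330936e+01, -3.58572470e-04,
        9.04576562e-03, -2.28732932e-05]), 'eef_pos': array([ 0.17087074, -0.54839352,  0.20587757]), 'eef_rot': array([-8.64690929e-04,  9.88634808e-01,  1.50334518e-01,  3.65068840e-05]), 'wrist_force': array([-0.19365319,  0.30044386,  0.09337347]), 'torque': array([ 0.01126804, -0.00511338, -0.02781211]), 'opening': 1.0007732012071022}
scene 46.17403256922335 317.7460610667703 192.9508973776364 [[ 0.24277983  0.97005948 -0.00652346]
 [ 0.73787485 -0.18902744 -0.64792695]
 [-0.62976079  0.1524901  -0.76167454]] [-0.1406034  -0.42066937  1.4547424 ]
top 44.80155329613045 323.3561938967079 203.57280018273005 [[ 0.00119232 -0.99997878  0.00640517]
 [-0.99306454 -0.00193705 -0.11755456]
 [ 0.11756447 -0.00622059 -0.99304577]] [-0.00161259  0.66085805  0.88579148]
wrist 71.13691281512803 319.2670521826914 198.85279478625245 [[ 0.29803454 -0.95455372 -0.00161385]
 [-0.91776801 -0.28701318  0.27445457]
 [-0.26244482 -0.0803158  -0.96159871]] [-0.57350157 -0.0352636   0.37852344]
```

View pics/scene0.png

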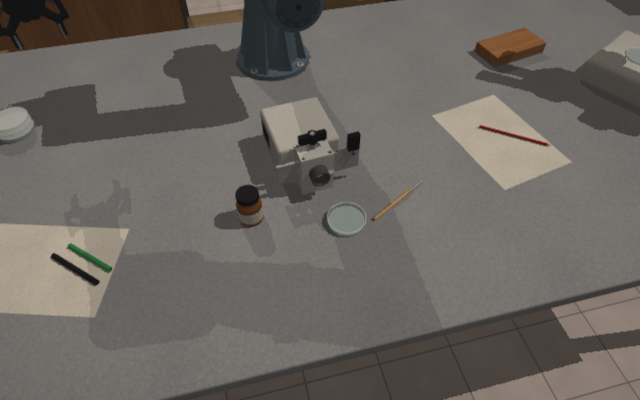

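View pics/top0.png

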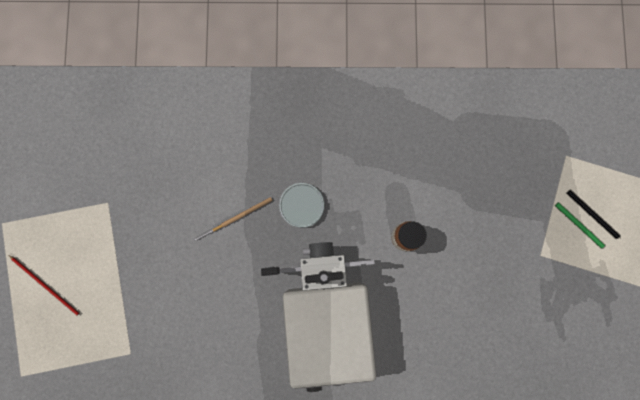

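View pics/wrist0.png

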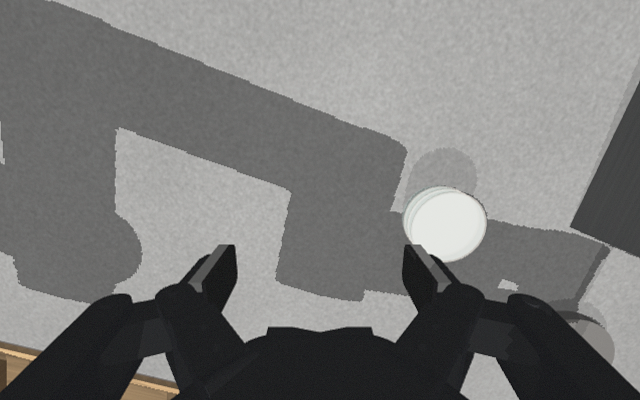

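The scene view shows the lamp with its head at about (315,160), the bar at (312,137) and the grip at (353,141). In the top view the head is near (323,272), the bar near (323,277), the grip near (270,271), the dish at (302,205), the jar at (410,236) and the needle near (235,220). The wrist view shows only the bench. Next I'll measure.

```bash
cat > h.py <<'E'
import numpy as np, cv2
from bench import imaging, telemetry
def ray(c,u,v):
    f=200/np.tan(np.radians(c["vfov"]/2)); d=np.array([(u-c["cx"])/f,(v-c["cy"])/f,1.])
    R=np.array(c["R"]);t=np.array(c["t"]); return -R.T@t, R.T@d
def plane(c,u,v,z):
    o,d=ray(c,u,v); return o+d*(z-o[2])/d[2]
def tri(c1,p1,c2,p2):
    o1,d1=ray(c1,*p1);o2,d2=ray(c2,*p2)
    s=np.linalg.lstsq(np.c_[d1,-d2],o2-o1,rcond=None)[0]
    a=o1+s[0]*d1;b=o2+s[1]*d2
    return (a+b)/2,np.linalg.norm(a-b)
def proj(c,X):
    f=200/np.tan(np.radians(c["vfov"]/2)); p=np.array(c["R"])@X+np.array(c["t"]); return p[0]/p[2]*f+c["cx"],p[1]/p[2]*f+c["cy"]
E
python3 - <<'E'
from h import *
c=imaging.camera("top");s=imaging.camera("scene")
cv2.imwrite("pics/topz.png",cv2.resize(c["pixels"][230:400,240:440],None,fx=4,fy=3.5 if 0 else 3.5,interpolation=cv2.INTER_CUBIC)[:600])
cv2.imwrite("pics/scz.png",cv2.resize(s["pixels"][90:200,240:380],None,fx=5,fy=5,interpolation=cv2.INTER_CUBIC))
for n,k,roi,z in [("grip",c,(255,255,290,285),.138),("bar",c,(300,262,345,290),.152),("sgrip",s,(340,125,365,158),.122),("sbar",s,(294,126,330,150),.14)]:
    x0,y0,x1,y1=roi; g=k["pixels"][y0:y1,x0:x1].max(2); m=(g<60).astype(np.uint8)
    nn,l,st,ce=cv2.connectedComponentsWithStats(m)
    for i in range(1,nn):
        if st[i,4]>15:
            ys,xs=np.where(l==i); r=cv2.minAreaRect(np.c_[xs,ys].astype(np.float32))
            u,v=r[0][0]+x0,r[0][1]+y0
            print(n,st[i],(u,v),r[1:],plane(k,u,v,z))
# case top corners
g=c["pixels"][280:395,275:385].min(2); m=(g>125).astype(np.uint8); nn,l,st,ce=cv2.connectedComponentsWithStats(m)
i=1+st[1:,4].argmax(); ys,xs=np.where(l==i); r=cv2.minAreaRect(np.c_[xs+275,ys+280].astype(np.float32)); print(r,st[i])
P=[plane(c,*p,.1) for p in cv2.boxPoints(r)]; print(np.round(P,4))
E
```

```text
grip [  7  12  18   8 115] (270.5, 270.5) ((7.0, 17.0), 90.0) [0.53628629 0.0882845  0.138     ]
bar [  6  10  37  12 226] (324.0, 277.5) ((11.0, 36.0), 90.0) [ 0.52526458 -0.00106971  0.152     ]
sgrip [  7   7  13  24 244] (353.0, 143.5) ((23.0, 12.0), 90.0) [0.55282718 0.08694878 0.122     ]
sbar [  4   4  28  16 294] (311.85655975341797, 137.9221305847168) ((14.304647445678711, 27.613401412963867), 84.80557250976562) [ 5.31926138e-01 -3.51351859e-04  1.40000000e-01]
((327.8074035644531, 336.3811340332031), (95.24359130859375, 84.4698486328125), 84.80557250976562) [   8    6   91  102 7909]
[[ 0.4972  0.0726  0.1   ]
 [ 0.5104 -0.074   0.1   ]
 [ 0.3506 -0.0873  0.1   ]
 [ 0.3381  0.0561  0.1   ]]
```

View pics/topz.png

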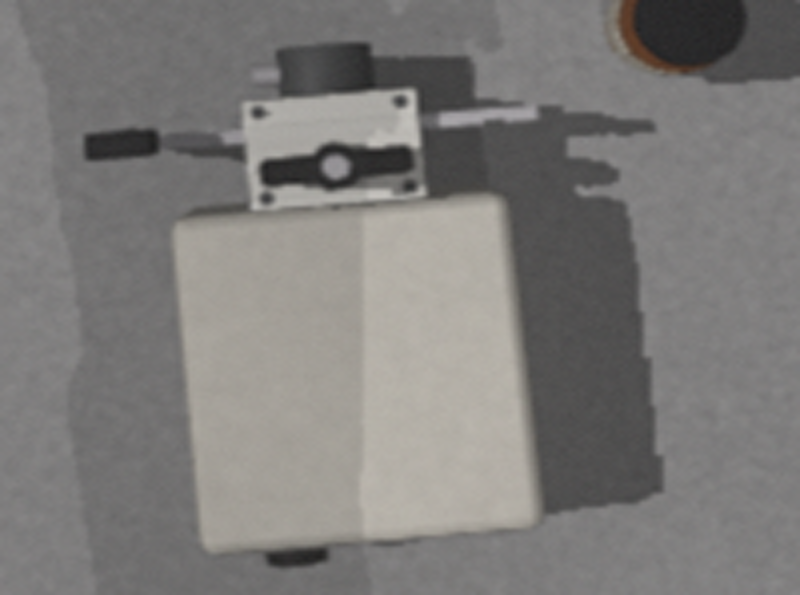

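View pics/scz.png

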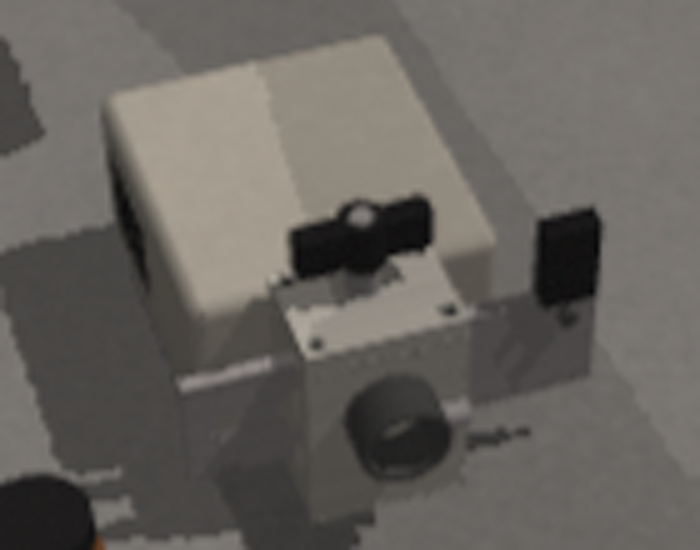

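Top-view results, which agree with the given geometry:
- Bar at about (0.525, -0.001).
- Grip at about (0.536, 0.088).
- Lamp yaw about +5.1°.

The scene camera is coarser, at about 3 mm per pixel. I'll move above the bar and refine with the wrist camera.

```bash
python3 -m pendant '[[[0,0,-0.25,0,0,0],[0,0,-0.2,0,0,0],[0.209,-0.175,0,0,0,0],[0.209,-0.175,0,0,0,0],[0.209,-0.175,0,0,0,0],[0.209,-0.175,0,0,0,0],[0.209,-0.175,0,0,0,0],[0.209,-0.175,0,0,0,0],[0.209,-0.175,0,0,0,0],[0.209,-0.175,0,0,0,0],[0.209,-0.175,0,0,0,0],[0.209,-0.175,0,0,0,0]]]' 0
python3 -m pendant '[[[0,0,0,0,0,-0.055],[0,0,0,0,0,-0.055],[0,0,0,0,0,-0.055],[0,0,0,0,0,-0.055],[0,0,0,0,0,-0.055],[0,0,0,0,0,-0.055],[0,0,0,0,0,-0.055],[0,0,0,0,0,-0.047],[0,0,0,0,0,0]]]' 0
```

```text
time_s: 1.75
eef_pos: [0.4734, -0.0793, 0.3002]
eef_rot: [0.0, 0.989, 0.146, 0.002]
wrist_force: [0.5, -1.1, -0.1]
opening: 0.995
time_s: 2.88
eef_pos: [0.4742, -0.0735, 0.2991]
eef_rot: [0.0, 0.659, 0.752, 0.002]
wrist_force: [0.7, -0.6, -0.2]
opening: 0.998
```

Run:
```python
from h import *
c=imaging.camera("wrist"); cv2.imwrite("pics/w1.png",c["pixels"])
print(-np.array(c["R"]).T@np.array(c["t"]))
for X in [(.525,-.001,.152),(.536,.089,.138)]: print(proj(c,np.array(X)))
```

```text
[ 0.4650312  -0.00382124  0.46597352]
(np.float64(373.49414499507884), np.float64(124.23808827851532))
(np.float64(397.1298535487249), np.float64(37.35453967748933))
```

View pics/w1.png

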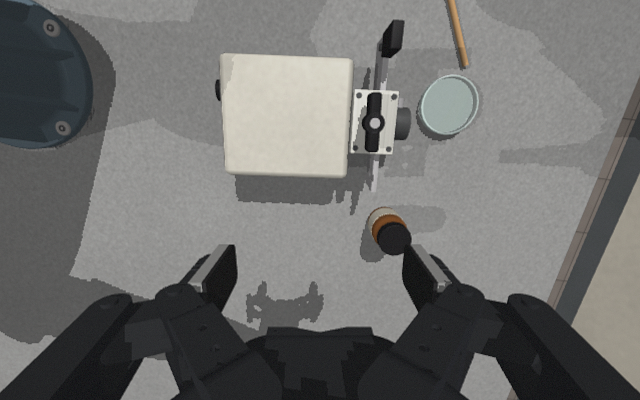

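The wrist view shows the bar hub at (375,123), against a prediction of (373.5,124.2). The slide grip top is near (395,38), the dish at (448,103) and the jar cap at (393,238). I'll compute the refined poses.

Run:
```python
from h import *
c=imaging.camera("wrist");t=imaging.camera("top")
px=c["pixels"]
x0,y0,x1,y1=358,84,390,160
m=(px[y0:y1,x0:x1].max(2)<60).astype(np.uint8)
nn,l,st,ce=cv2.connectedComponentsWithStats(m);i=1+st[1:,4].argmax()
ys,xs=np.where(l==i);r=cv2.minAreaRect(np.c_[xs+x0,ys+y0].astype(np.float32));print(r)
b=cv2.boxPoints(r);P=np.array([plane(c,*p,.152) for p in b]);print(np.round(P,4),P.mean(0))
print("hub",plane(c,375,123,.154),tri(c,(375,123),t,(324,277)))
# head top corners region: light
x0,y0,x1,y1=351,80,402,162
hs=cv2.cvtColor(px,cv2.COLOR_BGR2GRAY)
# case front edge
m=(px.min(2)>175).astype(np.uint8);m[:, 351:]=0; m[:,:215]=0
nn,l,st,ce=cv2.connectedComponentsWithStats(m);i=1+st[1:,4].argmax()
ys,xs=np.where(l==i);r=cv2.minAreaRect(np.c_[xs,ys].astype(np.float32));print(r)
P=np.array([plane(c,*p,.1) for p in cv2.boxPoints(r)]);print(np.round(P,4),P.mean(0))
cv2.imwrite("pics/w1z.png",cv2.resize(px[10:200,330:430],None,fx=3,fy=3,interpolation=cv2.INTER_CUBIC))
print(telemetry.get_obs()["eef_pos"],telemetry.get_obs()["eef_rot"])
```

```text
((372.5, 122.0), (58.0, 21.0), 90.0)
[[ 0.5073  0.0287  0.152 ]
 [ 0.5292  0.0316  0.152 ]
 [ 0.5409 -0.028   0.152 ]
 [ 0.5177 -0.0311  0.152 ]] [5.23762546e-01 2.73854073e-04 1.52000000e-01]
hub [5.26098683e-01 3.87802784e-04 1.54000000e-01] (array([ 5.26087742e-01, -3.33883078e-04,  1.54400759e-01]), np.float64(0.0014388944558331772))
((284.4424743652344, 114.05342864990234), (127.17206573486328, 117.03087615966797), 2.12109637260437)
[[ 0.3431 -0.085   0.1   ]
 [ 0.3435  0.0561  0.1   ]
 [ 0.4935  0.0708  0.1   ]
 [ 0.5105 -0.0694  0.1   ]] [ 0.42263454 -0.00687081  0.1       ]
[ 0.47425671 -0.07352983  0.29916372] [4.62453441e-04 6.59675692e-01 7.51548614e-01 1.56483317e-03]
```

View pics/w1z.png

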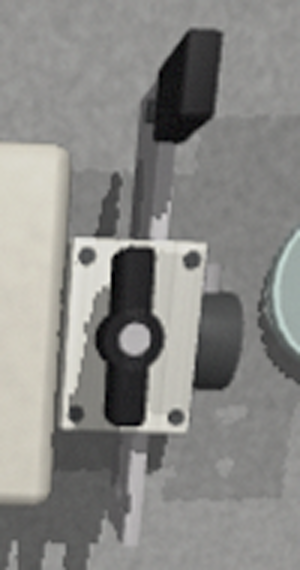

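Two views agree on the clamp axis at (0.526, 0.000), with the hub top at z of about 0.154. Lamp yaw is about 5.5°. I'll align above it and start down.

```bash
python3 -m pendant '[[[0,0,0,0,0,0.011],[0.17,0.147,0,0,0,0],[0.17,0.147,0,0,0,0],[0,0,0.2,0,0,0],[0,0,0.2,0,0,0],[0,0,0,0,0,0]]]' 0
python3 - <<'E'
from h import *
o=telemetry.get_obs();w,x,y,z=o["eef_rot"];print(np.round(o["eef_pos"],4),np.degrees(2*np.arctan2(y,x)),o["torque"],o["wrist_force"],o["q"][5])
c=imaging.camera("wrist"); cv2.imwrite("pics/w2.png",c["pixels"])
E
```

```text
time_s: 3.78
eef_pos: [0.5296, 0.0014, 0.2187]
eef_rot: [0.002, 0.679, 0.734, 0.002]
wrist_force: [0.3, -0.0, -0.2]
opening: 0.997
[0.5296 0.0014 0.2187] 94.46460578391111 [-0.01937454  0.0074528   0.03727564] [ 0.27400424 -0.03250679 -0.16520955] -0.3012794024630695
```

View pics/w2.png

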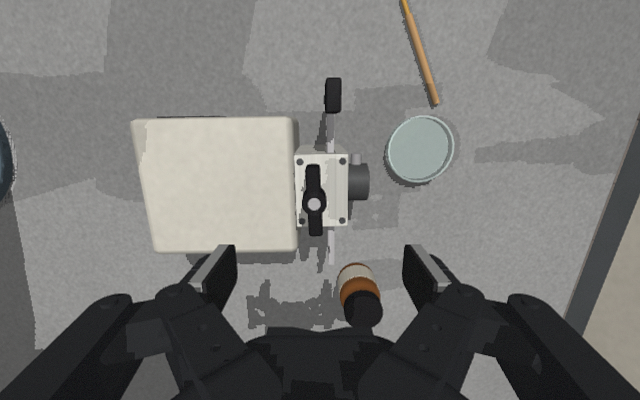

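The hub is at (314.5,204), the bar is nearly vertical, and the slide grip is at (333,95).

Run:
```python
from h import *
c=imaging.camera("wrist");px=c["pixels"]
print(plane(c,314.5,204,.154))
m=(px.max(2)<60).astype(np.uint8)
for n,(x0,y0,x1,y1),z in [("bar",(298,160,330,240),.152),("grip",(320,70,348,118),.138)]:
    s=m[y0:y1,x0:x1];nn,l,st,ce=cv2.connectedComponentsWithStats(s);i=1+st[1:,4].argmax()
    ys,xs=np.where(l==i);print(n,st[i])
    for q in (ys<np.quantile(ys,.15)),(ys>np.quantile(ys,.85)):
        u,v=xs[q].mean()+x0,ys[q].mean()+y0;print((u,v),plane(c,u,v,z))
o=telemetry.get_obs();print(o["q"])
```

```text
[ 5.28160163e-01 -2.21569790e-04  1.54000000e-01]
bar [  2   3  24  72 997]
(np.float64(310.56081081081084), np.float64(169.1418918918919)) [0.52255375 0.02983022 0.152     ]
(np.float64(313.486301369863), np.float64(228.8082191780822)) [ 0.5290167  -0.02429931  0.152     ]
grip [  2   7  17  36 555]
(np.float64(331.11842105263156), np.float64(79.9342105263158)) [0.53417028 0.10307146 0.138     ]
(np.float64(329.9154929577465), np.float64(109.80281690140845)) [0.53528159 0.07950692 0.138     ]
[-0.22339956  0.06124347  1.70708419  0.00199369  1.36109709 -0.30208379]
```

```bash
python3 -m pendant '[[[-0.0075,-0.014,0.2,0,0,-0.007],[0,0,0.18,0,0,0],[0,0,0.08,0,0,0],[0,0,0,0,0,0]]]' 0
python3 - <<'E'
from h import *
o=telemetry.get_obs();w,x,y,z=o["eef_rot"];print(np.round(o["eef_pos"],4),np.degrees(2*np.arctan2(y,x)),o["torque"],o["wrist_force"],o["q"][5])
c=imaging.camera("wrist"); cv2.imwrite("pics/w3.png",c["pixels"])
E
```

```text
time_s: 4.38
eef_pos: [0.5379, -0.0037, 0.1387]
eef_rot: [0.012, 0.672, 0.741, 0.008]
wrist_force: [-0.5, -0.0, -0.2]
opening: 0.998
[ 0.5379 -0.0037  0.1387] 95.56811188885659 [0.00670772 0.00151683 0.00736078] [-0.50325612 -0.02354904 -0.19802416] -0.3269014647410892
```

View pics/w3.png

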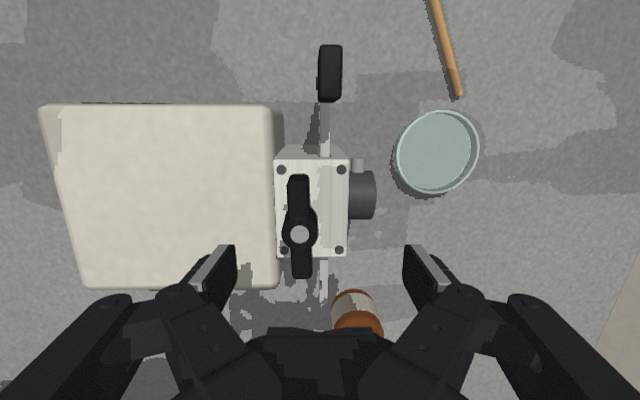

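The move left the arm 1.6° off vertical and shifted in x. I'll write a helper that prints the correction to a target pose.

```bash
cat >> h.py <<'E'
from scipy.spatial.transform import Rotation as Ro
def goto(p,yaw):
    o=telemetry.get_obs();w,x,y,z=o["eef_rot"];R=Ro.from_quat([x,y,z,w])
    a=np.radians(yaw);T=Ro.from_matrix(np.array([[np.cos(a),np.sin(a),0],[np.sin(a),-np.cos(a),0],[0,0,-1.]]))
    d=R.inv().apply(np.array(p)-o["eef_pos"])/.2; r=(R.inv()*T).as_rotvec()/np.pi
    X=R.as_matrix()[:,0]
    print("pos",np.round(o["eef_pos"],4),"yaw",round(np.degrees(np.arctan2(X[1],X[0])),2),"F",np.round(o["wrist_force"],1),"T",np.round(o["torque"],3),"open",round(o["opening"],3),"t",o["time_s"],"q6",round(o["q"][5],3))
    print("shift",np.round(d,4),"turn",np.round(r,4))
E
python3 -c "
from h import *
goto((.527,-.0003,.139),95.8)"
```

```text
pos [ 0.5386 -0.0038  0.1396] yaw 95.57 F [ 0.  -1.   0.4] T [ 0.045  0.012 -0.004] open 1.0 t 4.425 q6 -0.327
shift [ 0.0232 -0.0561  0.0014] turn [ 0.0095  0.0026 -0.0013]
```

```bash
python3 -m pendant '[[[0.023,-0.056,0,0.0095,0.0026,-0.001],[0,0,0,0,0,0],[0,0,0,0,0,0]]]' 0; python3 -c "
from h import *
goto((.527,-.0003,.123),95.8)
c=imaging.camera('wrist'); cv2.imwrite('pics/w4.png',c['pixels'])"
```

```text
time_s: 4.8
eef_pos: [0.5286, -0.0006, 0.1432]
eef_rot: [0.002, 0.671, 0.742, 0.001]
wrist_force: [0.5, 0.0, -0.1]
opening: 0.995
pos [ 0.5286 -0.0006  0.1432] yaw 95.76 F [ 0.5  0.  -0.1] T [ 0.007 -0.029 -0.042] open 0.995 t 4.8 q6 -0.326
shift [ 0.0023 -0.0079  0.1008] turn [ 0.0011  0.0004 -0.0002]
```

View pics/w4.png

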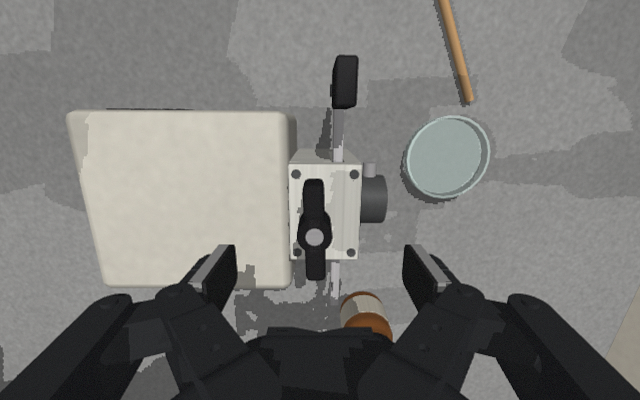

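The hub is at (315,237), nearly centred between the fingers, whose midline is at about 319. I'll lower the rest of the way.

```bash
python3 -c "
from h import *
c=imaging.camera('wrist'); print(plane(c,315,237,.154))"
python3 -m pendant '[[[0.001,-0.004,0.04,0.001,0,0],[0.001,-0.004,0.04,0,0,0],[0,0,0.02,0,0,0],[0,0,0,0,0,0]]]' 0; python3 -c "
from h import *
goto((.527,-.0003,.123),95.8)"
```

```text
[0.52631106 0.00129425 0.154     ]
time_s: 5.4
eef_pos: [0.526, -0.0002, 0.1205]
eef_rot: [-0.0, 0.671, 0.742, -0.001]
wrist_force: [-0.9, 0.4, 0.9]
opening: 0.998
pos [ 5.260e-01 -2.000e-04  1.205e-01] yaw 95.76 F [-0.9  0.4  0.9] T [-0.006 -0.009 -0.005] open 0.998 t 5.4 q6 -0.325
shift [-0.001   0.005  -0.0123] turn [-0.0006  0.0002 -0.0002]
```

```bash
python3 -m pendant '[[[0,0.003,-0.012,0,0,0],[0,0,0,0,0,0],[0,0,0,0,0,0],[0,0,0,0,0,0],[0,0,0,0,0,0],[0,0,0,0,0,0],[0,0,0,0,0,0]]]' 1; python3 -c "
from h import *
goto((.527,-.0003,.123),95.8)
c=imaging.camera('wrist'); cv2.imwrite('pics/w5.png',c['pixels'])"
```

```text
time_s: 6.28
eef_pos: [0.5252, -0.0004, 0.124]
eef_rot: [-0.001, 0.67, 0.742, -0.002]
wrist_force: [-0.6, 0.2, 0.6]
opening: 0.121
pos [ 5.252e-01 -4.000e-04  1.240e-01] yaw 95.82 F [-0.6  0.2  0.6] T [0.005 0.143 0.12 ] open 0.121 t 6.275 q6 -0.325
shift [-0.0002  0.0089  0.0048] turn [-0.0017  0.0004  0.0001]
```

View pics/w5.png

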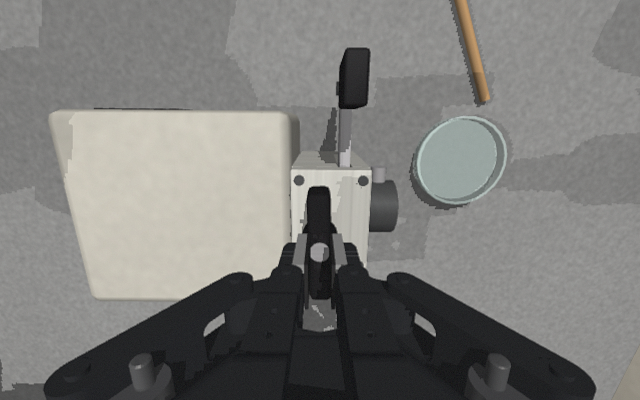

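The bar is held centrally, with the hub at (319,252) between the pads. Next I'll feel the thread with a small turn.

```bash
python3 -m pendant '[[[0,0,0,0,0,0.015],[0,0,0,0,0,0.015],[0,0,0,0,0,0]]]' 1; python3 -c "
from h import *
goto((.526,-.0003,.124),95.8)"
```

```text
time_s: 6.7
eef_pos: [0.5253, -0.0003, 0.124]
eef_rot: [-0.001, 0.705, 0.709, -0.002]
wrist_force: [-1.5, 0.7, 1.6]
opening: 0.117
pos [ 5.253e-01 -3.000e-04  1.240e-01] yaw 90.31 F [-1.5  0.7  1.6] T [0.03  0.243 0.145] open 0.117 t 6.7 q6 -0.229
shift [-0.      0.0037 -0.0002] turn [-0.0017  0.0004 -0.0305]
```

```bash
python3 -m pendant '[[[0,0,0,0,0,0.02],[0,0,0,0,0,0.02],[0,0,0,0,0,0]]]' 1; python3 -c "
from h import *
goto((.526,-.0003,.124),95.8)
c=imaging.camera('wrist'); cv2.imwrite('pics/w6.png',c['pixels'])"
```

```text
time_s: 7.08
eef_pos: [0.5254, 0.0005, 0.124]
eef_rot: [-0.001, 0.747, 0.664, -0.002]
wrist_force: [-1.3, 0.4, 2.0]
opening: 0.119
pos [5.254e-01 5.000e-04 1.240e-01] yaw 83.29 F [-1.3  0.4  2. ] T [0.019 0.243 0.634] open 0.119 t 7.075 q6 -0.106
shift [-0.0034  0.0033 -0.0002] turn [-0.0016  0.0003 -0.0695]
```

View pics/w6.png

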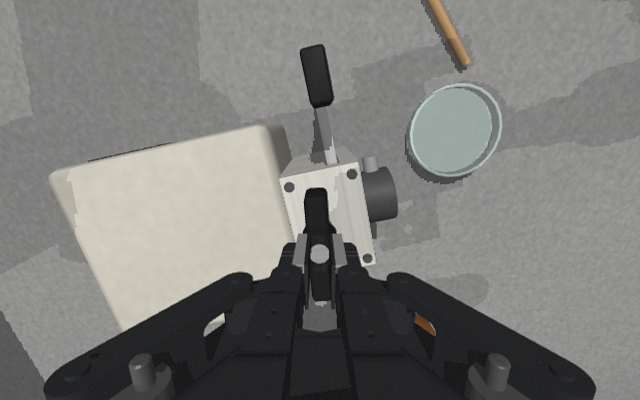

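Torque rose to 0.63 N m, which is ambiguous. I'll measure whether the bar itself turned.

Run:
```python
from h import *
a=cv2.imread("pics/w5.png");b=cv2.imread("pics/w6.png")
cv2.imwrite("pics/cmp.png",cv2.resize(np.hstack([a[150:320,270:390],b[150:320,270:390]]),None,fx=3.3,fy=3.3,interpolation=cv2.INTER_CUBIC))
c=imaging.camera("top");cv2.imwrite("pics/t6.png",cv2.resize(c["pixels"][220:320,240:400],None,fx=5,fy=5,interpolation=cv2.INTER_CUBIC))
goto((.526,-.0003,.124),95.8)
```

```text
pos [5.254e-01 5.000e-04 1.240e-01] yaw 83.29 F [-0.7  0.4  1.5] T [0.117 0.215 0.749] open 0.121 t 7.175 q6 -0.106
shift [-0.0034  0.0033 -0.0001] turn [-0.0016  0.0003 -0.0695]
```

View pics/cmp.png

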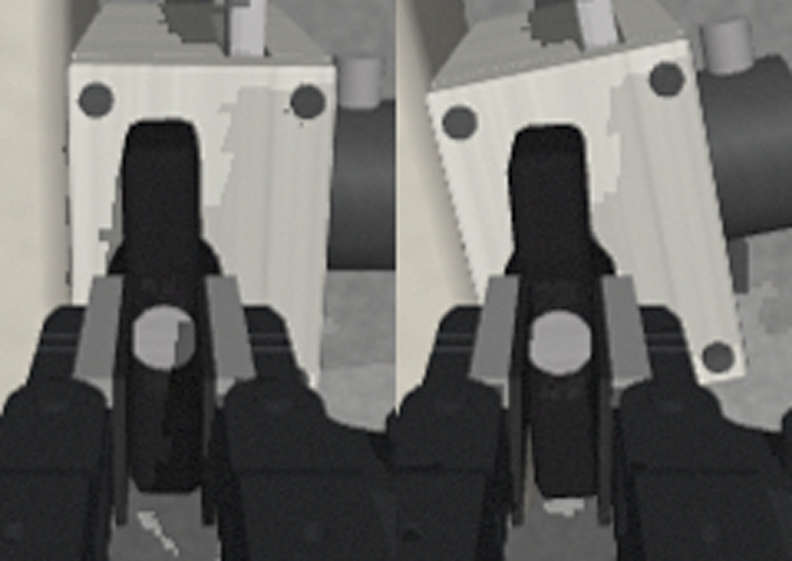

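```bash
python3 -m pendant '[[[0,0,0,0,0,-0.02],[0,0,0,0,0,-0.02],[0,0,0,0,0,0]]]' 1; python3 -c "
from h import *
goto((.526,-.0003,.124),95.8)"
python3 -m pendant '[[[0,0,0,0,0,-0.02],[0,0,0,0,0,-0.02],[0,0,0,0,0,0]]]' 1; python3 -c "
from h import *
goto((.526,-.0003,.124),95.8)
c=imaging.camera('wrist');cv2.imwrite('pics/w7.png',cv2.resize(c['pixels'][150:320,260:400],None,fx=3.3,fy=3.3,interpolation=cv2.INTER_CUBIC))"
```

```text
time_s: 7.55
eef_pos: [0.5252, -0.0004, 0.124]
eef_rot: [-0.001, 0.702, 0.712, -0.003]
wrist_force: [-0.9, 0.4, 0.9]
opening: 0.115
pos [ 5.252e-01 -4.000e-04  1.240e-01] yaw 90.78 F [-0.9  0.4  0.9] T [0.178 0.284 0.096] open 0.115 t 7.55 q6 -0.237
shift [ 0.0004  0.0039 -0.0002] turn [-0.0018  0.0005 -0.0279]
time_s: 7.92
eef_pos: [0.5253, -0.0005, 0.124]
eef_rot: [-0.002, 0.657, 0.754, -0.002]
wrist_force: [-1.5, 0.1, 2.6]
opening: 0.114
pos [ 5.253e-01 -5.000e-04  1.240e-01] yaw 97.88 F [-1.5  0.1  2.6] T [0.06  0.217 0.123] open 0.114 t 7.925 q6 -0.362
shift [ 0.0003  0.0037 -0.0002] turn [-0.0018  0.0001  0.0116]
```

View pics/w7.png

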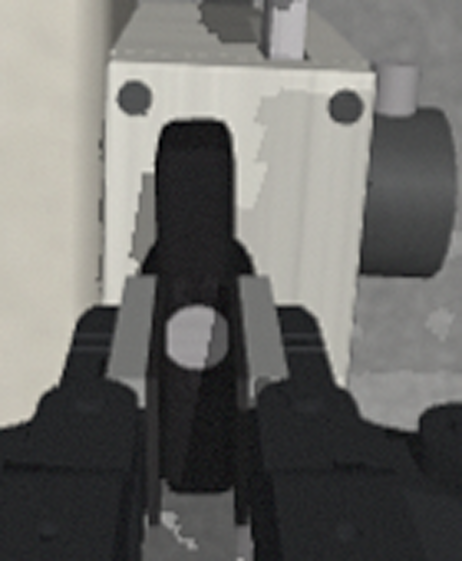

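```bash
python3 -m pendant '[[[0,0,0,0,0,-0.02],[0,0,0,0,0,-0.02],[0,0,0,0,0,0]]]' 1; python3 -c "
from h import *
goto((.526,-.0003,.124),95.8)"
python3 -m pendant '[[[0,0,0,0,0,-0.02],[0,0,0,0,0,-0.02],[0,0,0,0,0,0]]]' 1; python3 -c "
from h import *
goto((.526,-.0003,.124),95.8)
c=imaging.camera('wrist');cv2.imwrite('pics/w8.png',cv2.resize(c['pixels'][150:320,260:400],None,fx=3.3,fy=3.3,interpolation=cv2.INTER_CUBIC))"
```

```text
time_s: 8.35
eef_pos: [0.5252, -0.0004, 0.1239]
eef_rot: [-0.002, 0.61, 0.793, -0.002]
wrist_force: [-1.3, -0.0, 0.3]
opening: 0.116
pos [ 5.252e-01 -4.000e-04  1.239e-01] yaw 104.87 F [-1.3 -0.   0.3] T [0.025 0.257 0.094] open 0.116 t 8.35 q6 -0.485
shift [-0.0003  0.0038 -0.0003] turn [-0.0018 -0.0001  0.0504]
time_s: 8.72
eef_pos: [0.5253, -0.0004, 0.124]
eef_rot: [-0.002, 0.561, 0.828, -0.002]
wrist_force: [-1.1, 0.3, 1.3]
opening: 0.119
pos [ 5.253e-01 -4.000e-04  1.240e-01] yaw 111.8 F [-1.1  0.3  1.3] T [0.025 0.19  0.12 ] open 0.119 t 8.725 q6 -0.606
shift [-0.0009  0.0036 -0.0002] turn [-0.0017 -0.0003  0.0889]
```

View pics/w8.png

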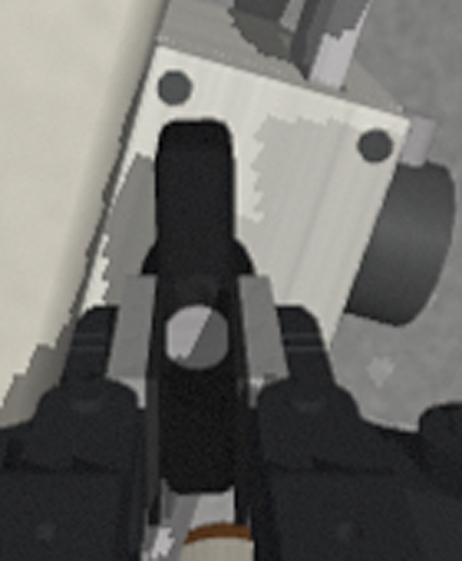

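Counter-clockwise seen from above turns freely: the bar follows to +16° at constant low torque. Clockwise torque climbed against the stop. I'll keep loosening counter-clockwise to about 67°.

```bash
python3 -m pendant '[[[0,0,0,0,0,-0.04],[0,0,0,0,0,-0.04],[0,0,0,0,0,-0.04],[0,0,0,0,0,-0.04],[0,0,0,0,0,0]]]' 1; python3 -c "
from h import *
goto((.526,-.0003,.124),163)"
```

```text
time_s: 9.4
eef_pos: [0.5253, -0.0003, 0.1239]
eef_rot: [-0.002, 0.337, 0.942, -0.001]
wrist_force: [-1.8, 1.0, 1.9]
opening: 0.12
pos [ 5.253e-01 -3.000e-04  1.239e-01] yaw 140.65 F [-1.8  1.   1.9] T [0.004 0.264 0.106] open 0.12 t 9.4 q6 -1.11
shift [-0.0025  0.0023 -0.0003] turn [-0.0008 -0.0015 -0.1241]
```

```bash
python3 -m pendant '[[[0,0,0,0,0,-0.04],[0,0,0,0,0,-0.04],[0,0,0,0,0,-0.04],[0,0,0,0,0,0]]]' 1; python3 -c "
from h import *
goto((.526,-.0003,.124),163)
c=imaging.camera('wrist');cv2.imwrite('pics/w9.png',c['pixels'])"
```

```text
time_s: 9.9
eef_pos: [0.5254, -0.0003, 0.124]
eef_rot: [-0.003, 0.158, 0.987, -0.0]
wrist_force: [-1.5, 0.3, 1.6]
opening: 0.12
pos [ 5.254e-01 -3.000e-04  1.240e-01] yaw 161.81 F [-1.5  0.3  1.6] T [-0.04   0.238  0.18 ] open 0.12 t 9.9 q6 -1.479
shift [-0.003   0.0011 -0.0001] turn [-0.0004 -0.0016 -0.0066]
```

View pics/w9.png

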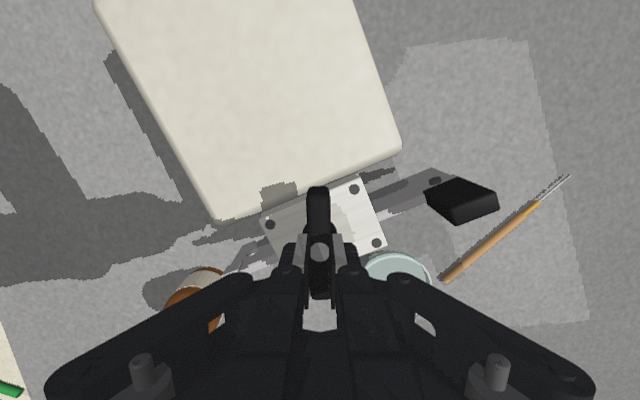

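The bar has turned about 66° and still follows the fingers. The grip is at about (460,200) in the view. I'll release, lift, turn back and go above the slide grip at (0.535, 0.091).

```bash
python3 -m pendant '[[[0,0,0,0,0,0],[0,0,0,0,0,0],[0,0,0,0,0,0],[0,0,-0.15,0,0,0],[0,0,-0.15,0,0,0],[0,0,-0.05,0,0,0],[0,0,0,0,0,0]]]' 0.5; python3 -c "
from h import *
goto((.535,.091,.19),95.6)"
```

```text
time_s: 10.82
eef_pos: [0.5257, -0.0004, 0.1945]
eef_rot: [-0.003, 0.163, 0.987, -0.0]
wrist_force: [-0.4, 0.1, -0.8]
opening: 0.497
pos [ 5.257e-01 -4.000e-04  1.945e-01] yaw 161.22 F [-0.4  0.1 -0.8] T [ 0.016  0.003 -0.038] open 0.497 t 10.825 q6 -1.469
shift [0.103  0.4476 0.0225] turn [-0.0013 -0.0013  0.3646]
```

```bash
python3 -m pendant '[[[0,0,0,0,0,0.052],[0,0,0,0,0,0.052],[0,0,0,0,0,0.052],[0,0,0,0,0,0.052],[0,0,0,0,0,0.052],[0,0,0,0,0,0.052],[0,0,0,0,0,0.052],[0,0,0,0,0,0]]]' 0.3; python3 -c "
from h import *
goto((.535,.091,.19),95.6)
c=imaging.camera('top');cv2.imwrite('pics/t9.png',cv2.resize(c['pixels'][220:320,240:400],None,fx=5,fy=5,interpolation=cv2.INTER_CUBIC))"
```

```text
time_s: 11.82
eef_pos: [0.5196, 0.0008, 0.1821]
eef_rot: [-0.01, 0.685, 0.729, -0.006]
wrist_force: [-0.2, 1.4, -0.3]
opening: 0.701
pos [0.5196 0.0008 0.1821] yaw 93.53 F [-0.2  1.4 -0.3] T [ 0.014 -0.021 -0.   ] open 0.701 t 11.825 q6 -0.288
shift [ 0.4456  0.1039 -0.0391] turn [-0.0069 -0.002  -0.0115]
```

View pics/t9.png

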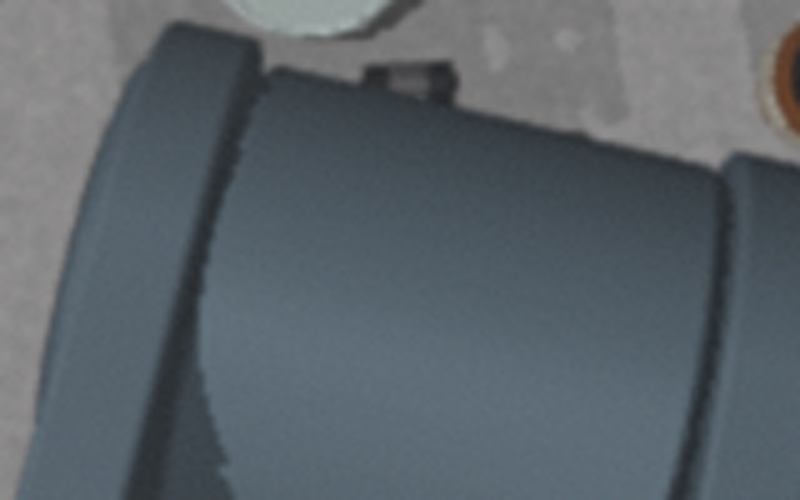

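The arm hides the head in the top view. I'll move over the slide grip and use the wrist view there.

```bash
python3 -m pendant '[[[0.15,0.035,-0.02,-0.004,-0.001,-0.011],[0.15,0.035,-0.01,-0.003,-0.001,0],[0.14,0.034,0,0,0,0],[0,0,0,0,0,0],[0,0,0,0,0,0]]]' 0.3; python3 -c "
from h import *
goto((.535,.091,.15),95.6)
c=imaging.camera('wrist');cv2.imwrite('pics/w10.png',c['pixels'])"
```

```text
time_s: 12.5
eef_pos: [0.5315, 0.0917, 0.1853]
eef_rot: [-0.001, 0.666, 0.746, -0.001]
wrist_force: [0.6, 0.4, -0.2]
opening: 0.702
pos [0.5315 0.0917 0.1853] yaw 96.48 F [ 0.6  0.4 -0.2] T [ 0.016 -0.039  0.003] open 0.702 t 12.5 q6 -0.162
shift [-0.0056  0.0176  0.1762] turn [-0.001  -0.0001  0.0049]
```

View pics/w10.png

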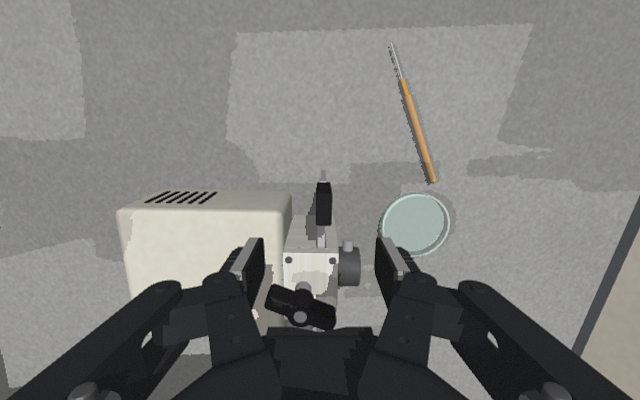

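The bar is now crosswise at (300,306). The slide grip is at (324,203), between the fingers. I'll refine its position.

Run:
```python
from h import *
c=imaging.camera("wrist");px=c["pixels"]
x0,y0,x1,y1=308,165,340,232
s=(px.max(2)<60).astype(np.uint8)[y0:y1,x0:x1]
nn,l,st,ce=cv2.connectedComponentsWithStats(s);i=1+st[1:,4].argmax();print(st[i])
for z in(.138,.122):print(plane(c,st[i,0]+st[i,2]/2+x0,st[i,1]+st[i,3]/2+y0,z))
for v in (st[i,1]+y0,st[i,1]+st[i,3]+y0): print(plane(c,324,v,.138))
a=plane(c,270,293,.152);b=plane(c,333,321,.152);print(a,b,np.degrees(np.arctan2(*(b-a)[1::-1])))
cv2.imwrite("pics/w10z.png",cv2.resize(px[160:345,240:400],None,fx=3.2,fy=3.2,interpolation=cv2.INTER_CUBIC))
```

```text
[  8  17  16  44 640]
[0.53511169 0.09716852 0.138     ]
[0.53589729 0.09234302 0.122     ]
[0.5329969 0.1150381 0.138    ]
[0.53732406 0.07847432 0.138     ]
[0.49925707 0.02025854 0.152     ] [ 0.55423194 -0.00092644  0.152     ] -21.07453895543567
```

View pics/w10z.png

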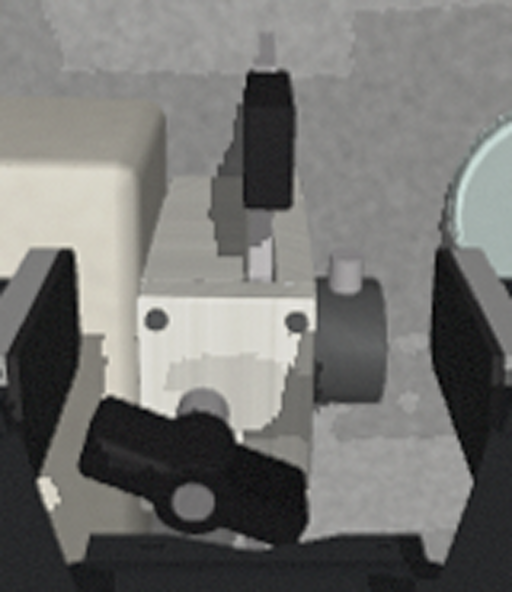

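```bash
python3 -m pendant '[[[-0.003,0.02,0.1,0,0,0.005],[0,0,0.1,0,0,0],[0,0,0.08,0,0,0],[0,0,0,0,0,0]]]' 0.3; python3 -c "
from h import *
goto((.5355,.0915,.110),95.6)"
```

```text
time_s: 13.1
eef_pos: [0.5362, 0.0879, 0.1282]
eef_rot: [-0.0, 0.674, 0.739, -0.001]
wrist_force: [-0.1, 0.6, -0.1]
opening: 0.702
pos [0.5362 0.0879 0.1282] yaw 95.32 F [-0.1  0.6 -0.1] T [0.006 0.008 0.024] open 0.702 t 13.1 q6 -0.148
shift [ 0.018  -0.0015  0.091 ] turn [-0.0006  0.0001 -0.0016]
```

```bash
python3 -m pendant '[[[0.018,-0.001,0.03,0,0,-0.001],[0,0,0.04,0,0,0],[0,0,0.02,0,0,0],[0,0,0,0,0,0]]]' 0.3; python3 -c "
from h import *
goto((.5355,.0915,.110),95.6)
c=imaging.camera('wrist');cv2.imwrite('pics/w11.png',c['pixels'])"
```

```text
time_s: 13.6
eef_pos: [0.5368, 0.0915, 0.1107]
eef_rot: [0.001, 0.672, 0.74, 0.0]
wrist_force: [0.4, -0.1, -0.3]
opening: 0.696
pos [0.5368 0.0915 0.1107] yaw 95.52 F [ 0.4 -0.1 -0.3] T [-0.005 -0.071  0.003] open 0.696 t 13.6 q6 -0.145
shift [ 0.0005 -0.0064  0.0033] turn [ 0.0003  0.0002 -0.0005]
```

View pics/w11.png

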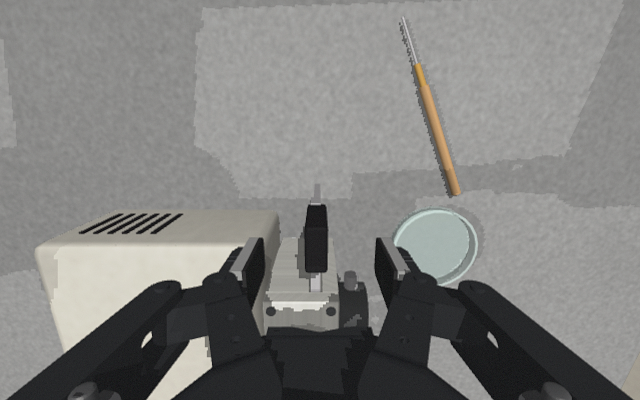

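The grip is centred between the fingers at (316,238). Closing.

```bash
python3 -m pendant '[[[0,-0.006,0,0,0,0],[0,0,0,0,0,0],[0,0,0,0,0,0],[0,0,0,0,0,0],[0,0,0,0,0,0],[0,0,0,0,0,0]]]' 1; python3 -c "
from h import *
goto((.5355,.0915,.110),95.6)
c=imaging.camera('wrist');cv2.imwrite('pics/w12.png',c['pixels'])"
```

```text
time_s: 14.4
eef_pos: [0.5349, 0.0912, 0.1117]
eef_rot: [0.0, 0.672, 0.74, -0.0]
wrist_force: [-1.6, -0.4, 1.2]
opening: 0.111
pos [0.5349 0.0912 0.1117] yaw 95.53 F [-1.6 -0.4  1.2] T [-0.034  0.217 -0.014] open 0.111 t 14.4 q6 -0.145
shift [0.0011 0.0032 0.0087] turn [-0.0001  0.0003 -0.0004]
```

View pics/w12.png

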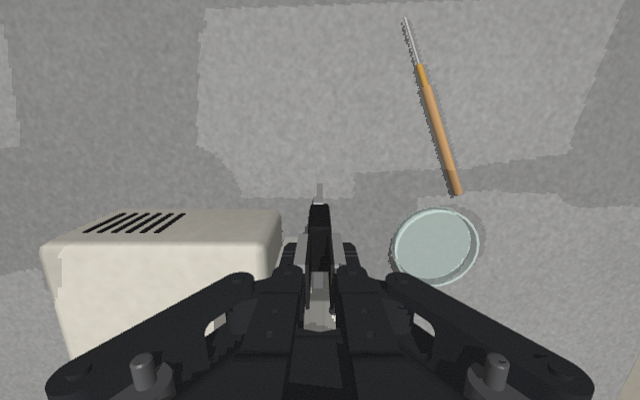

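Gripped. I'll draw outward along tool +x in small steps, watching the force.

```bash
python3 -m pendant '[[[0.03,0,0,0,0,0],[0.03,0,0,0,0,0],[0,0,0,0,0,0]]]' 1; python3 -c "
from h import *
goto((.5315,.1270,.112),95.6)"
```

```text
time_s: 14.82
eef_pos: [0.5341, 0.0998, 0.1118]
eef_rot: [0.002, 0.672, 0.74, -0.003]
wrist_force: [-2.7, 4.7, 2.0]
opening: 0.11
pos [0.5341 0.0998 0.1118] yaw 95.5 F [-2.7  4.7  2. ] T [ 0.806  0.39  -0.056] open 0.11 t 14.825 q6 -0.122
shift [ 0.1366 -0.     -0.002 ] turn [-0.0003  0.0024 -0.0006]
```

```bash
python3 -m pendant '[[[0.03,0,0,0,0,0],[0.03,0,0,0,0,0],[0.02,0,0,0,0,0],[0,0,0,0,0,0]]]' 1; python3 -c "
from h import *
goto((.5315,.1270,.112),95.6)
c=imaging.camera('wrist');cv2.imwrite('pics/w13.png',c['pixels'])"
```

```text
time_s: 15.32
eef_pos: [0.5328, 0.1133, 0.1117]
eef_rot: [0.004, 0.672, 0.74, -0.005]
wrist_force: [-2.3, 2.9, 1.9]
opening: 0.107
pos [0.5328 0.1133 0.1117] yaw 95.5 F [-2.3  2.9  1.9] T [ 0.5    0.361 -0.019] open 0.107 t 15.325 q6 -0.09
shift [ 0.0688  0.0002 -0.0023] turn [-0.0005  0.0042 -0.0005]
```

View pics/w13.png

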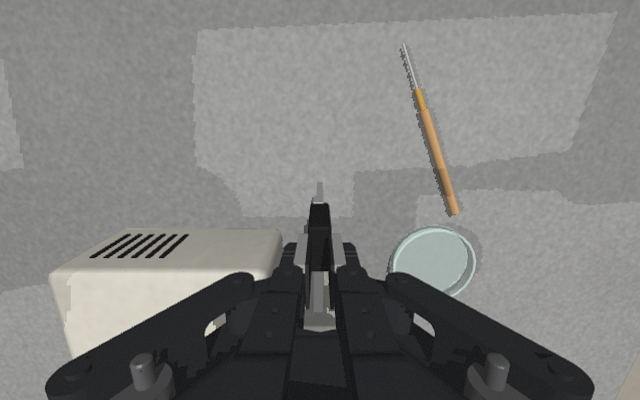

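The grip stays at the same place between the fingers, so the slide is moving with them: about 22 mm so far.

```bash
python3 -m pendant '[[[0.03,0,0,0,0.002,0],[0.02,0,0,0,0.002,0],[0.012,0,0,0,0,0],[0,0,0,0,0,0]]]' 1; python3 -c "
from h import *
goto((.5315,.1270,.112),95.6)"
```

```text
time_s: 15.88
eef_pos: [0.5316, 0.1261, 0.1117]
eef_rot: [-0.0, 0.672, 0.74, -0.001]
wrist_force: [-1.4, 0.7, 2.1]
opening: 0.109
pos [0.5316 0.1261 0.1117] yaw 95.51 F [-1.4  0.7  2.1] T [0.077 0.298 0.005] open 0.109 t 15.875 q6 -0.08
shift [ 0.0047 -0.     -0.0015] turn [-0.0004  0.0002 -0.0005]
```

```bash
python3 -m pendant '[[[0.006,0,0,0,0,0],[0,0,0,0,0,0],[0,0,0,0,0,0]]]' 1; python3 -c "
from h import *
goto((.5315,.1270,.112),95.6)"
python3 -m pendant '[[[0,0,0,0,0,0],[0,0,0,0,0,0],[0,0,0,0,0,0],[0,0,0,0,0,0]]]' 0.4; python3 -c "
from h import *
goto((.5315,.1270,.112),95.6)
c=imaging.camera('wrist');cv2.imwrite('pics/w14.png',c['pixels'])"
```

```text
time_s: 16.25
eef_pos: [0.5315, 0.1271, 0.1117]
eef_rot: [0.0, 0.672, 0.74, -0.001]
wrist_force: [-2.1, 0.9, 1.7]
opening: 0.112
pos [0.5315 0.1271 0.1117] yaw 95.52 F [-2.1  0.9  1.7] T [-0.012  0.281  0.001] open 0.112 t 16.25 q6 -0.077
shift [-0.0004 -0.     -0.0016] turn [-0.0004  0.0004 -0.0004]
time_s: 16.75
eef_pos: [0.5322, 0.127, 0.1115]
eef_rot: [0.0, 0.672, 0.74, -0.0]
wrist_force: [0.7, -0.3, -0.2]
opening: 0.598
pos [0.5322 0.127  0.1115] yaw 95.5 F [ 0.7 -0.3 -0.2] T [-0.009 -0.052  0.041] open 0.598 t 16.75 q6 -0.078
shift [ 0.0001 -0.0034 -0.0026] turn [ 0.      0.0003 -0.0005]
```

View pics/w14.png

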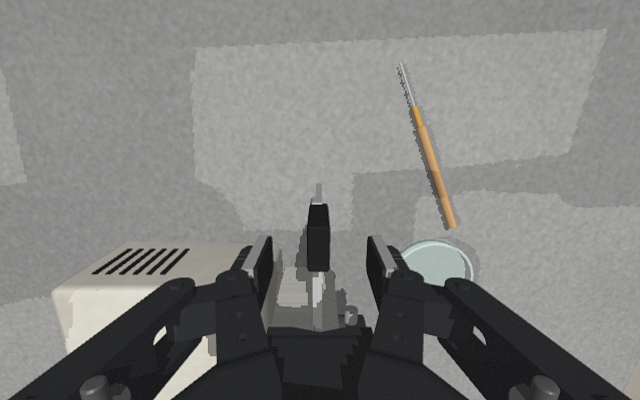

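The slide was drawn 36 mm and the grip stayed put on release. I'll lift and return to the clamp.

```bash
python3 -m pendant '[[[0,0,-0.1,0,0,0],[0,0,-0.2,0,0,0],[0,0,-0.18,0,0,0],[0,0,0,0,0,0],[-0.2,-0.03,0,0,0,0],[-0.2,-0.03,0,0,0,0],[-0.2,-0.03,0,0,0,0],[0,0,0,0,0,0]]]' 0.4; python3 -c "
from h import *
goto((.526,0,.20),158)"
```

```text
time_s: 17.8
eef_pos: [0.5237, 0.0036, 0.2064]
eef_rot: [-0.002, 0.672, 0.741, -0.002]
wrist_force: [0.3, 0.7, -0.2]
opening: 0.6
pos [0.5237 0.0036 0.2064] yaw 95.63 F [ 0.3  0.7 -0.2] T [ 0.013 -0.003 -0.054] open 0.6 t 17.8 q6 -0.317
shift [-0.0192  0.0099  0.0321] turn [-0.0013 -0.0008 -0.3465]
```

```bash
python3 -c "
from h import *
c=imaging.camera('wrist');cv2.imwrite('pics/w15.png',c['pixels'])
x0,y0,x1,y1=265,150,370,250
s=(c['pixels'].max(2)<60).astype(np.uint8)[y0:y1,x0:x1]
nn,l,st,ce=cv2.connectedComponentsWithStats(s)
for i in range(1,nn):
  if st[i,4]>200:
    ys,xs=np.where(l==i);P=np.array([plane(c,a+x0,b+y0,.150) for a,b in zip(xs,ys)])[:,:2]
    w,v=np.linalg.eigh(np.cov(P.T));print(st[i],P.mean(0),np.degrees(np.arctan2(v[1,1],v[0,1]))%180)
"
```

```text
[  20   36   72   43 1389] [0.52556451 0.00366982] 161.93179366394602
```

View pics/w15.png

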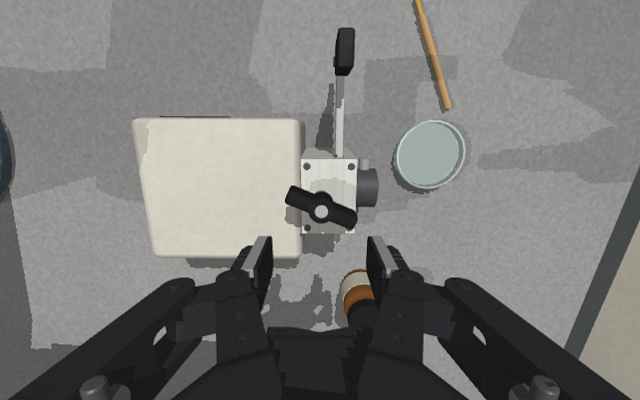

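The bar hub is at (321,211), with the bar at about 161°. The slide grip is now farther out, at (345,50).

```bash
python3 -c "
from h import *
c=imaging.camera('wrist')
print(plane(c,345,31,.138),plane(c,346,73,.122),plane(c,321,211,.154))"
python3 -m pendant '[[[0,0,0,0,0,-0.05],[0,0,0,0,0,-0.05],[0,0,0,0,0,-0.05],[0,0,0,0,0,-0.05],[0,0,0,0,0,-0.05],[0,0,0,0,0,-0.05],[0,0,0,0,0,-0.05],[0,0,0,0,0,0]]]' 0.4; python3 -c "
from h import *
goto((.526,0,.16),160.8)"
```

```text
[0.52960697 0.13985473 0.138     ] [0.53508158 0.11372359 0.122     ] [0.52559199 0.00263753 0.154     ]
time_s: 18.9
eef_pos: [0.5218, 0.017, 0.2024]
eef_rot: [-0.005, 0.161, 0.987, 0.002]
wrist_force: [-0.2, -0.2, 0.3]
opening: 0.601
pos [0.5218 0.017  0.2024] yaw 161.43 F [-0.2 -0.2  0.3] T [ 0.008  0.043 -0.016] open 0.601 t 18.9 q6 -1.444
shift [-0.0492 -0.074   0.2116] turn [ 0.0004 -0.0036  0.0035]
```

```bash
python3 -m pendant '[[[-0.049,-0.074,0.1,0,-0.0035,0.0035],[0,0,0.1,0,0,0],[0,0,0,0,0,0],[0,0,0,0,0,0]]]' 0.4; python3 -c "
from h import *
goto((.526,0,.124),160.8)"
```

```text
time_s: 19.4
eef_pos: [0.5268, 0.0025, 0.1618]
eef_rot: [0.0, 0.171, 0.985, 0.001]
wrist_force: [-0.5, -0.5, -0.4]
opening: 0.595
pos [0.5268 0.0025 0.1618] yaw 160.33 F [-0.5 -0.5 -0.4] T [-0.055 -0.029 -0.011] open 0.595 t 19.4 q6 -1.45
shift [-0.0005 -0.0135  0.1888] turn [ 0.0006  0.0002 -0.0026]
```

```bash
python3 -m pendant '[[[0,-0.0135,0.06,0,0,-0.002],[0,0,0.06,0,0,0],[0,0,0.06,0,0,0],[0,0,0,0,0,0]]]' 0.4; python3 -c "
from h import *
goto((.526,0,.124),160.8)
c=imaging.camera('wrist');cv2.imwrite('pics/w16.png',c['pixels'])"
```

```text
time_s: 19.9
eef_pos: [0.5263, 0.0002, 0.1243]
eef_rot: [0.001, 0.168, 0.986, 0.001]
wrist_force: [0.1, 0.2, 0.4]
opening: 0.598
pos [5.263e-01 2.000e-04 1.243e-01] yaw 160.66 F [0.1 0.2 0.4] T [-0.046  0.003  0.003] open 0.598 t 19.9 q6 -1.461
shift [ 0.0011 -0.0013  0.0013] turn [ 0.0007  0.0006 -0.0008]
```

View pics/w16.png

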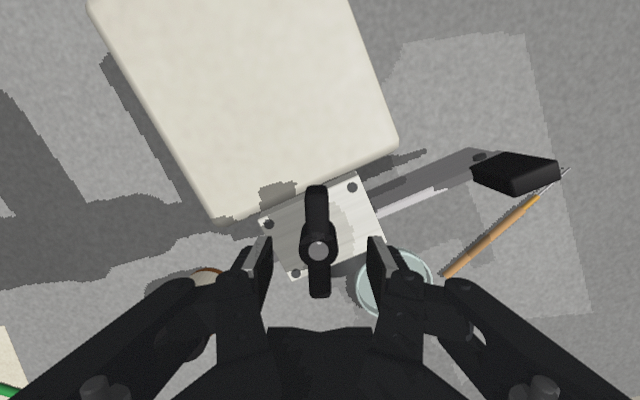

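The bar is vertical and centred between the fingers, with the hub at (318,250). I'll close and turn back clockwise.

```bash
python3 -m pendant '[[[0,0,0,0,0,0],[0,0,0,0,0,0],[0,0,0,0,0,0],[0,0,0,0,0,0],[0,0,0,0,0,0]]]' 1
python3 -m pendant '[[[0,0,0,0,0,0.04],[0,0,0,0,0,0.04],[0,0,0,0,0,0.04],[0,0,0,0,0,0.04],[0,0,0,0,0,0]]]' 1; python3 -c "
from h import *
goto((.526,0,.124),95.5)"
python3 -m pendant '[[[0,0,0,0,0,0.04],[0,0,0,0,0,0.04],[0,0,0,0,0,0.04],[0,0,0,0,0,0.03],[0,0,0,0,0,0]]]' 1; python3 -c "
from h import *
goto((.526,0,.124),95.5)"
```

```text
time_s: 20.58
eef_pos: [0.5271, -0.0007, 0.1259]
eef_rot: [0.002, 0.168, 0.986, 0.0]
wrist_force: [-1.9, -0.8, -0.6]
opening: 0.108
time_s: 21.2
eef_pos: [0.5266, -0.0016, 0.1258]
eef_rot: [0.002, 0.414, 0.91, -0.0]
wrist_force: [-2.3, -1.9, 0.6]
opening: 0.114
pos [ 0.5266 -0.0016  0.1258] yaw 131.09 F [-2.3 -1.9  0.6] T [-0.306  0.309 -0.17 ] open 0.114 t 21.2 q6 -0.944
shift [0.0079 0.0028 0.0092] turn [0.0007 0.001  0.1977]
time_s: 21.82
eef_pos: [0.5259, -0.0019, 0.1258]
eef_rot: [0.002, 0.614, 0.789, -0.001]
wrist_force: [-1.2, -2.0, 0.2]
opening: 0.105
pos [ 0.5259 -0.0019  0.1258] yaw 104.2 F [-1.2 -2.   0.2] T [-0.343  0.228 -0.07 ] open 0.105 t 21.825 q6 -0.475
shift [0.0091 0.003  0.0091] turn [0.0003 0.001  0.0483]
```

```bash
python3 -m pendant '[[[0,0,0,0,0,0.025],[0,0,0,0,0,0.025],[0,0,0,0,0,0]]]' 1; python3 -c "
from h import *
goto((.526,0,.124),95.5)"
python3 -m pendant '[[[0,0,0,0,0,0.015],[0,0,0,0,0,0.015],[0,0,0,0,0,0]]]' 1; python3 -c "
from h import *
goto((.526,0,.124),95.5)
c=imaging.camera('wrist');cv2.imwrite('pics/w17.png',c['pixels'])"
```

```text
time_s: 22.2
eef_pos: [0.5256, -0.002, 0.1259]
eef_rot: [0.001, 0.671, 0.741, -0.001]
wrist_force: [-1.5, -1.2, 1.5]
opening: 0.107
pos [ 0.5256 -0.002   0.1259] yaw 95.66 F [-1.5 -1.2  1.5] T [-0.419  0.311 -0.113] open 0.107 t 22.2 q6 -0.325
shift [0.0097 0.0028 0.0093] turn [0.0002 0.0011 0.0009]
time_s: 22.58
eef_pos: [0.5255, -0.002, 0.1258]
eef_rot: [0.001, 0.702, 0.712, -0.001]
wrist_force: [-2.2, -2.3, 1.1]
opening: 0.11
pos [ 0.5255 -0.002   0.1258] yaw 90.83 F [-2.2 -2.3  1.1] T [-0.361  0.357  0.043] open 0.11 t 22.575 q6 -0.241
shift [0.01   0.0029 0.0091] turn [ 0.0001  0.0011 -0.0259]
```

View pics/w17.png

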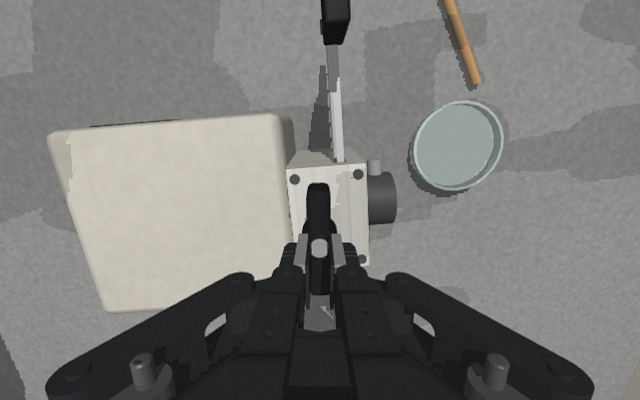

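The bar is close to in line, but no firm stop yet. I'll turn a little further until the torque rises.

```bash
python3 -m pendant '[[[0,0,0,0,0,0.015],[0,0,0,0,0,0.015],[0,0,0,0,0,0]]]' 1; python3 -c "
from h import *
goto((.526,0,.124),95.5)"
python3 -m pendant '[[[0,0,0,0,0,0.012],[0,0,0,0,0,0.012],[0,0,0,0,0,0]]]' 1; python3 -c "
from h import *
goto((.526,0,.124),95.5)
c=imaging.camera('wrist');cv2.imwrite('pics/w18.png',c['pixels'])"
```

```text
time_s: 23.0
eef_pos: [0.5255, -0.0016, 0.1259]
eef_rot: [0.001, 0.732, 0.681, -0.001]
wrist_force: [-1.6, -2.6, 1.1]
opening: 0.108
pos [ 0.5255 -0.0016  0.1259] yaw 85.83 F [-1.6 -2.6  1.1] T [-0.353  0.33   0.31 ] open 0.108 t 23.0 q6 -0.153
shift [0.0081 0.0021 0.0093] turn [ 0.0002  0.001  -0.0537]
time_s: 23.38
eef_pos: [0.5255, -0.0013, 0.1259]
eef_rot: [0.001, 0.758, 0.653, -0.001]
wrist_force: [-2.8, -2.2, 0.5]
opening: 0.104
pos [ 0.5255 -0.0013  0.1259] yaw 81.49 F [-2.8 -2.2  0.5] T [-0.247  0.295  0.586] open 0.104 t 23.375 q6 -0.077
shift [0.0066 0.0015 0.0094] turn [ 0.0003  0.0009 -0.0778]
```

View pics/w18.png

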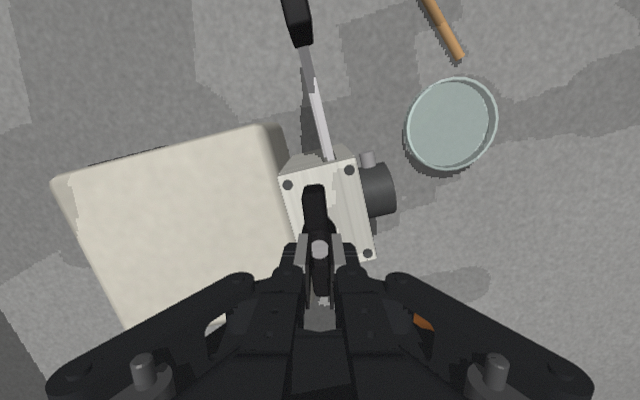

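Torque against the stop is the same as at the tight end before, about 0.6 N m. I'll release and lift.

```bash
python3 -m pendant '[[[0,0,0,0,0,0],[0,0,0,0,0,0],[0,0,0,0,0,0],[0,0,-0.1,0,0,0],[0,0,-0.2,0,0,0],[0,0,-0.2,0,0,0],[0,0,0,0,0,0]]]' 0.4; python3 -c "
from h import *
goto((.526,0,.124),95.5)
c=imaging.camera('wrist');cv2.imwrite('pics/w19.png',c['pixels'])
s=(c['pixels'].max(2)<60).astype(np.uint8)
x0,y0,x1,y1=280,140,350,248
nn,l,st,ce=cv2.connectedComponentsWithStats(s[y0:y1,x0:x1])
for i in range(1,nn):
  if st[i,4]>200:
    ys,xs=np.where(l==i);P=np.array([plane(c,a+x0,b+y0,.150) for a,b in zip(xs,ys)])[:,:2]
    w,v=np.linalg.eigh(np.cov(P.T));print(st[i],P.mean(0),np.degrees(np.arctan2(v[1,1],v[0,1]))%180)
"
```

```text
time_s: 24.3
eef_pos: [0.5263, -0.0006, 0.2287]
eef_rot: [0.001, 0.758, 0.652, 0.001]
wrist_force: [0.0, -0.6, 0.6]
opening: 0.601
pos [ 0.5263 -0.0006  0.2287] yaw 81.35 F [ 0.  -0.6  0.6] T [-0.033 -0.037 -0.017] open 0.601 t 24.3 q6 -0.076
shift [ 0.0028 -0.0036  0.5237] turn [ 0.001   0.0002 -0.0786]
[ 25  21  26  70 973] [0.52592995 0.00265915] 92.15628862472698
```

View pics/w19.png

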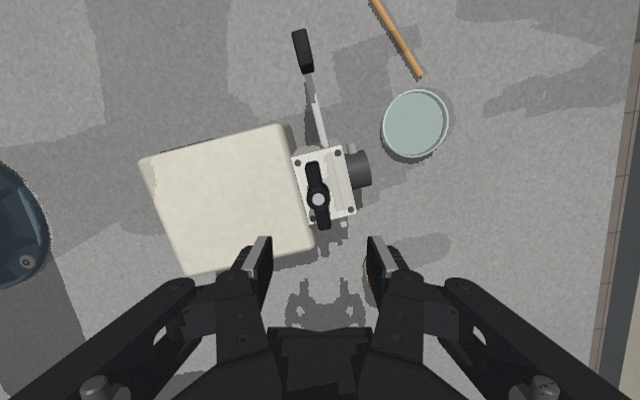

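The bar now reads 92°, which is the tight end of its play, and the slide grip is out at (303,50). I'll retreat for a clear top view.

```bash
python3 -m pendant '[[[0,0,-0.2,0,0,0],[0,0,-0.2,0,0,0],[-0.28,-0.05,0,0,0,0],[-0.28,-0.05,0,0,0,0],[-0.28,-0.05,0,0,0,0],[-0.28,-0.05,0,0,0,0],[-0.28,-0.05,0,0,0,0],[-0.28,-0.05,0,0,0,0],[0,0,0,0,0,0],[0,0,0,0,0,0]]]' 0.4
python3 - <<'E'
from h import *
c=imaging.camera("top");s=imaging.camera("scene")
cv2.imwrite("pics/tf.png",c["pixels"]);cv2.imwrite("pics/sf.png",cv2.resize(s["pixels"][90:240,220:430],None,fx=3.8,fy=3.8,interpolation=cv2.INTER_CUBIC))
for n,(x0,y0,x1,y1),z in [("grip",(232,255,290,285),.138),("bar",(300,262,345,290),.150)]:
    nn,l,st,ce=cv2.connectedComponentsWithStats((c["pixels"][y0:y1,x0:x1].max(2)<60).astype(np.uint8))
    for i in range(1,nn):
        if st[i,4]>30:
            ys,xs=np.where(l==i);P=np.array([plane(c,a+x0,b+y0,z) for a,b in zip(xs,ys)])[:,:2]
            w,v=np.linalg.eigh(np.cov(P.T));print(n,P.mean(0),np.degrees(np.arctan2(v[1,1],v[0,1]))%180)
o=cv2.imread("pics/top0.png")
x0,y0,x1,y1=232,255,290,285
nn,l,st,ce=cv2.connectedComponentsWithStats((o[y0:y1,x0:x1].max(2)<60).astype(np.uint8));i=1+st[1:,4].argmax();ys,xs=np.where(l==i)
print("grip0",plane(c,xs.mean()+x0,ys.mean()+y0,.138))
d=cv2.absdiff(o,c["pixels"]).max(2)[150:262,180:450];print("diff",(d>40).sum())
E
```

```text
time_s: 25.6
eef_pos: [0.4076, -0.3289, 0.2917]
eef_rot: [-0.011, 0.758, 0.652, -0.002]
wrist_force: [0.2, 0.4, 0.5]
opening: 0.603
grip [0.53268588 0.12374993] 95.94723368865067
bar [ 0.52618046 -0.00199607] 93.15249122593217
grip0 [0.53577193 0.08856535 0.138     ]
diff 20
```

View pics/tf.png

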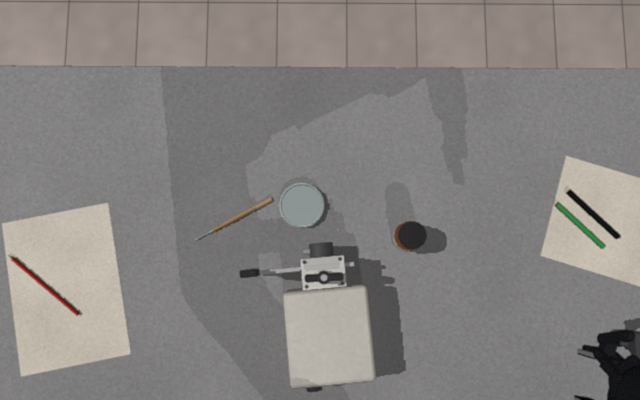

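View pics/sf.png

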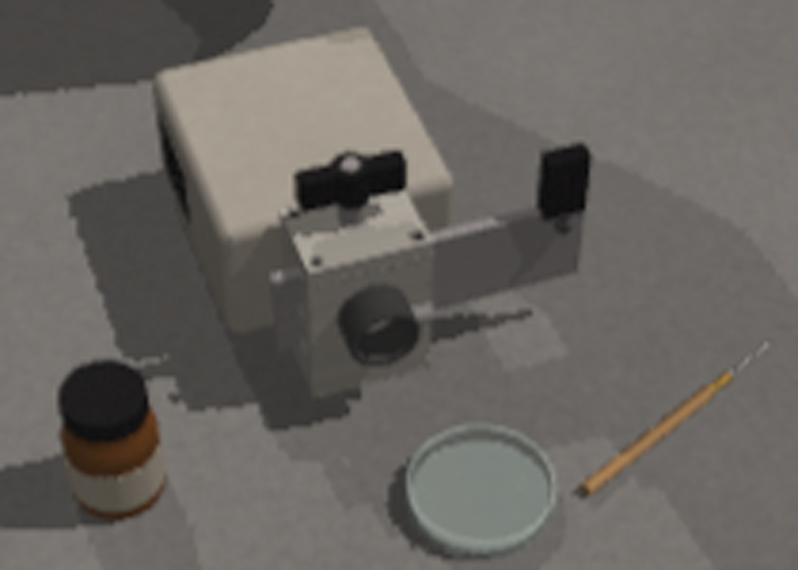

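The top and scene views show the slide one stop out (35.3 mm measured, 36 expected), the bar in line at (323,277), and the dish, jar and needle unmoved. Handing in.

```bash
python3 -c "
from bench import ctrl
print(ctrl.hand_in())"
```

```text
the job is handed in; nothing more can be done
None
```

The lock screw is tightened again with the slide one stop further out, its 26 mm hole at the light port. I handed the job in at about 26 s of the 66 s allowed.

- **Loosening:** The screw gives counter-clockwise seen from above. I first felt clockwise, where torque climbed to about 0.7 N m at its stop. I then turned it about 66° counter-clockwise.
- **Slide:** I drew it 36 mm by its grip; the grip stayed put on release. The final top view measured 35.3 mm of travel, within pixel error of 36.
- **Tightening:** I turned the screw back until torque again reached about 0.6 N m at the stop. The bar's final angle is 92–93°, against about 95.5° for the lamp's y axis. I read that as the end of its 3° play.
- **Bystanders:** The dish, jar and needle are unmoved: only 20 changed pixels around them in the top view. The robot was clear of everything at hand-in.

Two readings disagreed. The first clockwise feel was ambiguous, because the bar seemed to turn about 10° before the torque rose; I settled it by testing the other direction. The scene camera's positions also differed from the top and wrist views, by 7 mm at the bar and about 16 mm at the grip, so I used the top and wrist views.

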